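# Swap two mosaic tiles, space out the short one and hold it pressed up

## Task

The last two wooden tiles lie in each other's strips: swap them, without dropping them, so that each lies flat in the open place of the strip of its own colour. Then stand the orange spacer in the gap between a tile and the glued blocks beyond it, on the strip where that gap is wide enough to take it, and let go of the spacer. Finally, with the fingers against that tile's near end, push it away from you until tile, spacer and glued block sit tight together with no gaps, and finish while still holding it pressed there firmly; leave everything else on the table where it is.

Things in the scene. Friction and masses are not known exactly. Their poses are not given: they have to be found in the camera images.
- teal_place (a point): Floor centre of the open place on the strip with teal glued blocks (fixed). Floor 24 mm above the table; x along the strip away from the robot, y across, z up. Place: 80 mm long (x -40 to 40), 58 wide, edged at the near end and both sides by a bead only 4 mm high, 6 thick; at x = +40 the face of the first of two glued blocks, 50 wide, 30 high above the floor
- plain_place (a point): Floor centre of the open place on the other strip, whose glued blocks are plain pale wood: same sizes and axes. The two strips (dark backing 212 x 70 mm) are fixed on a pale board, parallel, 190 mm apart centre to centre; which one lies to the left changes
- board_mid (a point): Point on top of the pale board, 16 mm above the table, midway between the two open places; axes as the strips. The bare board between the strips is 120 mm wide here: room to lay a tile aside
- teal_tile_mid (a point): Centre of the loose tile painted teal (body teal_tile, about 45 g): 54 mm long (its x), 50 mm wide (y), 30 mm high (z). Starts anywhere along the open place of the plain strip, its x along the strip. In a place it leaves 26 mm of room lengthwise in all, the whole of it beyond the tile if the tile lies at the near end
- plain_tile_mid (a point): Centre of the loose plain pale wood tile (body plain_tile, about 60 g): 70 mm long (its x), 50 mm wide (y), 30 mm high (z). Starts in the open place of the teal strip. In a place it leaves 10 mm of room lengthwise in all
- spacer_mid (a point): Centre of the orange spacer, 14 mm thick (its x), 44 wide (y), 76 high (z), about 50 g. Starts upright in its holder's slot, lower end 6 mm above the table, its x pointing roughly (within 0.4 rad) as the robot's x. Standing on a strip's floor it rises 46 mm above the tiles and is gripped there across its thickness
- holder: Fixed wooden holder of the spacer, 64 (x) x 84 (y) x 30 mm high, with one slot 18 x 50 mm, 24 deep; origin: centre of its underside. It stands left or right of the board, the paint tin on the other side
- tin: Bystander, to be left alone: a small closed paint tin with a green band, 72 mm across, 85 high; body origin: centre of its underside
- glue: Bystander, to be left alone: a white glue bottle with a red cap, 56 mm across, 150 high; origin: centre of its underside
- jar: Bystander, to be left alone: a teal paint jar with a black cap, 70 mm across, 80 high; origin: centre of its underside
- sander: Bystander, to be left alone: a cork sanding block, 95 x 60 x 25 mm; origin: centre of its underside
- offcut: Bystander, to be left alone: a medium-brown wood offcut, 70 x 42 x 28 mm; origin: centre of its underside
- brush: Bystander, to be left alone: a paint brush lying flat, 200 mm long; origin: on its underside
There are look-alikes about, which are no part of the job. Leave any pink or yellow look-alike of the part that bears plain_tile_mid alone.

How it is judged:
By the outcome, as a careful person would: the job done as asked, in the order asked, and still so for the second after the job is handed in, while the arm keeps its last pose, push and grip.
It also fails if it takes over 72 s, if anything falls off the work surface, if the arm or the gripper's body presses on something with over 40 N, if the wrist force passes 120 N, or if a joint passes its speed limit or range.

## Robot

A 7-joint arm with a two-finger parallel gripper is mounted at the origin on the work surface. World frame = base frame: x ahead of the robot, y to its left, z up, the work surface at z = 0. Lengths are in m, angles in rad, forces in N, time in s.
With the tool pointing down it reaches from about 0.4 to 0.85 m from the base axis. Payload 4.4 kg.
Tool frame: the origin (TCP) lies between the finger pads; the fingertips stand r.nose_length ahead of it and the grasp point (between the pads) lies 3 mm ahead of it (r.nose_length is the distance from the TCP to the fingertips, in m); x points along the fingers, z is the direction in which the jaws open and shut, and the axes are right-handed (so a half turn about x gives the same grasp; the last joint's range is limited). The gripper opens to 94 mm and grips with 3 to 60 N. Pads are 16 mm wide; open, the fingers measure 119 mm over their backs; the gripper's body (75 mm by 177 mm) begins 78 mm behind the grasp point.
Start: joints at [1.251, 0.628, 0.038, 1.517, -0.027, 0.996, -0.02], TCP at [0.163, -0.629, 0.227] pointing down, gripper open.
Joint ranges: [-3.06, 3.06], [-0.37, 2.12], [-1.25, 1.32], [0.18, 2.47], [-1.1, 4.24], [0.23, 1.98], [-2.94, 2.94]. Speed limits (rad/s): [2.57, 2.57, 3.14, 3.14, 3.14, 3.14, 3.14].

## Interface

Orientations are given as [roll, pitch, yaw] about the fixed x, y, z axes, in that order (R = Rz(yaw) Ry(pitch) Rx(roll)).
In Python, from workcell import r gives the robot as it stands.
- The arm moves only by the shell command python3 -m inch 'ROWS'. ROWS is JSON, a list that holds one entry, the list of rows, each a list of 7 numbers: the turn, a rotation vector about the tool's x, y, z in rad, then the shift along the tool's x, y, z in cm, then the closure, from -1 (fully open) to 1 (shut). In form: [[[rx, ry, rz, tx, ty, tz, gripper], ...]]. A call has 1 to 20 rows; each row shifts and turns the commanded pose from where the row before left it, along the tool's axes as they then stand; what a row does not reach is not made up. A row lasts 1/10 s, in which the tool goes at most 50 mm and 8.59 degrees, less where a joint would pass 70% of its speed; a pose out of reach is approached as far as the arm can. A call with a gripper value outside its range is refused whole. The fingers move at their own pace and stop on an object; the grip force is fixed at half the most. Time passes only in rows, so rows that do not move let the fingers close. It gives the time, the measured TCP pose, the force and the opening at its end, in the units of the state.
- r.read_state(): the state, without advancing time (a new reading comes with each control period).
- r.read_camera(name): name is "side" or "top"; returns the picture (384x512x3 uint8, blue, green, red); there is no depth.
- r.camera_info(name): a dict with "camera_matrix" (3x3 intrinsics, pixels), "R" (3x3) and "t" (3): a world point X has camera coordinates R X + t. Camera axes: x right, y down, z forward; pixel columns grow to the right and rows downward; lengths in m; the calibration is good to about 2 mm. A picture is of the moment at which its call begins. camera_info takes no time and is no camera call.
- r.close_job(): hands the job in, once; it reports no verdict.
The state is a dict: "clock": time; "joints": joint angles; "joint_vel": joint speeds; "joint_efforts": joint torques, N m; "position": TCP position; "orientation": TCP orientation; "wrist_force": force on the tool from outside, world axes, zero at the start; "ft_torque": the same for the moment, N m; "finger_gap": finger opening in m.
Only numpy, scipy, OpenCV 4.12 (cv2) and the standard library are available. Lean on these libraries where they do the work, as an engineer would, in place of code of your own. Each camera call takes 0.05 s, during which the arm holds its last target.

## Working session

There is one attempt and no reset: what is moved stays moved. The work goes in short steps, Python scripts to look and compute and a shell command to move; the robot and the scene stay as the last step left them, time stands still between calls to the robot, and variables do not carry over. Pictures are saved under pics/ and viewed, and the job is handed in when it is done.

```bash
ls; mkdir -p pics
python3 - <<'E'
from workcell import r
import cv2
print(r.read_state()); print(r.nose_length)
for n in("top","side"):
    cv2.imwrite(f"pics/{n}0.png",r.read_camera(n)); print(r.camera_info(n))
E
```

```text
pics
{'clock': 0.0, 'joints': array([ 1.251198  ,  0.6293006 ,  0.03839759,  1.51836015, -0.02699563,
        0.99630035, -0.02000563]), 'joint_vel': array([-0.00113825, -0.0003981 , -0.00047971,  0.0001065 , -0.00103192,
       -0.00043404, -0.00253677]), 'joint_efforts': array([ 1.89650027e-04, -5.49714589e+01,  1.14347901e+00, -1.86626637e+01,
       -5.22023044e-02,  2.37145327e-02,  1.77262996e-04]), 'position': array([ 0.16309917, -0.62855955,  0.2265853 ]), 'orientation': array([3.1413496 , 1.5689443 , 1.82438441]), 'wrist_force': array([-0.07357423,  0.22558686, -0.47265565]), 'ft_torque': array([-0.03039844,  0.01897148,  0.04132998]), 'finger_gap': 0.09388107644569024}
0.022
{'camera_matrix': array([[491.37753911,   0.        , 260.94113666],
       [  0.        , 491.37753911, 188.12723331],
       [  0.        ,   0.        ,   1.        ]]), 'R': array([[-0.01548003, -0.99985968,  0.00640168],
       [-0.97905013,  0.01385719, -0.20314727],
       [ 0.20303006, -0.00941229, -0.97912727]]), 't': array([0.05616984, 0.5110794 , 1.32516012])}
{'camera_matrix': array([[363.54120003,   0.        , 249.81587964],
       [  0.        , 363.54120003, 194.43766317],
       [  0.        ,   0.        ,   1.        ]]), 'R': array([[-0.99922011, -0.0376744 , -0.01182383],
       [-0.01618333,  0.66387341, -0.74766984],
       [ 0.03601754, -0.7468954 , -0.66396536]]), 't': array([0.53173396, 0.02899479, 1.18847743])}
```

View pics/top0.png

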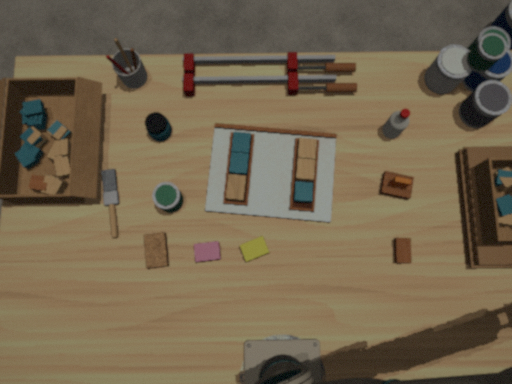

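View pics/side0.png

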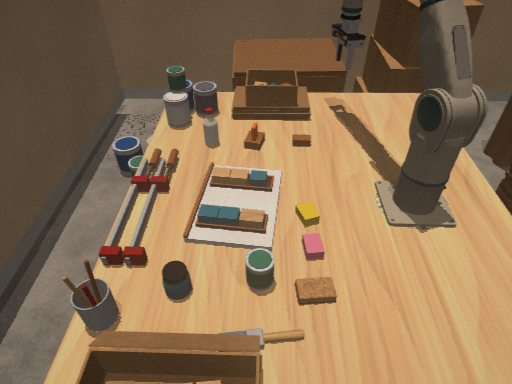

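Run:
```python
import cv2
a=cv2.imread("pics/top0.png"); cv2.imwrite("pics/t1.png",cv2.resize(a[120:230,200:345],None,fx=5,fy=5,interpolation=cv2.INTER_CUBIC))
cv2.imwrite("pics/t2.png",cv2.resize(a[160:280,370:430],None,fx=5,fy=5,interpolation=cv2.INTER_CUBIC))
a=cv2.imread("pics/side0.png"); cv2.imwrite("pics/s1.png",cv2.resize(a[115:255,180:340],None,fx=4.2,fy=4.2,interpolation=cv2.INTER_CUBIC))
```

```text
(no output)
```

View pics/t1.png

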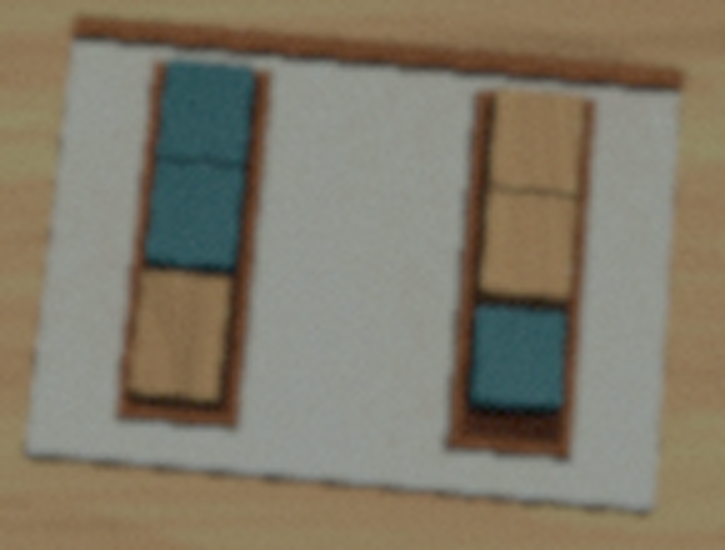

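View pics/t2.png

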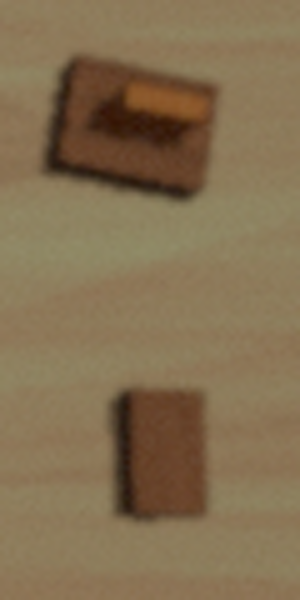

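View pics/s1.png

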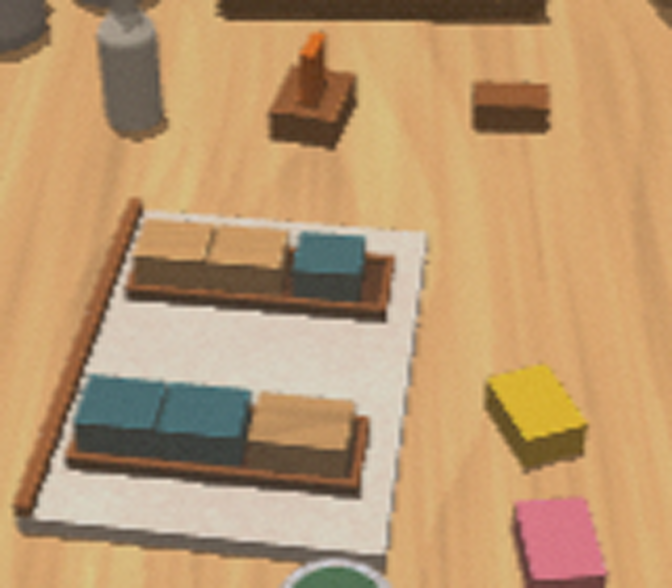

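```bash
cat > h.py <<'E'
import numpy as np, cv2
from workcell import r
def unp(name,uv,z):
    i=r.camera_info(name);K,R,t=i["camera_matrix"],i["R"],i["t"]
    uv=np.atleast_2d(np.array(uv,float)); d=(np.linalg.inv(K)@np.c_[uv,np.ones(len(uv))].T).T@R
    c=-R.T@t
    return c+d*((z-c[2])/d[:,2])[:,None]
def proj(name,X):
    i=r.camera_info(name);p=np.atleast_2d(X)@i["R"].T+i["t"];p=p@i["camera_matrix"].T
    return p[:,:2]/p[:,2:]
def crop(UV,s,o): return (np.array(UV,float)+.5)/s-.5+np.array(o)
E
python3 - <<'E'
from h import *
np.set_printoptions(precision=4,suppress=True)
def go(n,UV,z,s=5,o=(200,120),cam="top"):
    p=unp(cam,crop(UV,s,o),z)[:,:2]; print(n,p.tolist() and p.round(4).tolist(),'mean',p.mean(0))
    print('   sides',[round(float(np.linalg.norm(p[(k+1)%len(p)]-p[k])),4) for k in range(len(p))],'ang',[round(float(np.arctan2(*(p[(k+1)%len(p)]-p[k])[::-1])),3) for k in range(len(p))])
go('tealglued',[(165,63),(255,67),(236,268),(143,264)],.054)
go('plainTile',[(140,270),(232,275),(220,403),(125,397)],.054)
go('plainglued',[(495,92),(585,97),(573,301),(480,297)],.054)
go('tealTile',[(474,305),(567,307),(562,410),(469,408)],.054)
go('nearbeadL',[(118,417),(237,425)],.026)
go('nearbeadR',[(448,445),(568,457)],.026)
go('spacer',[(125,85),(210,90),(205,115),(125,108)],.082,5,(370,160))
go('holder',[(70,55),(217,80),(200,190),(55,165)],.03,5,(370,160))
go('boardtop',[(75,40),(682,88),(655,512),(27,455)],.016)
S=(180,115)
go('S tealglued',[(88,377),(250,390),(248,458-0)],.054,4.2,S,"side")
go('S plaintile',[(258,393),(354,402),(350,444),(248,435)],.054,4.2,S,"side")
go('S tealtile',[(300,233),(365,237),(361,273),(295,268)],.054,4.2,S,"side")
go('S plainglued',[(145,222),(292,231),(285,268),(133,260)],.054,4.2,S,"side")
go('S spacertop',[(318,33),(326,36),(314,52),(303,50)],.082,4.2,S,"side")
E
```

```text
tealglued [[0.6763, 0.1273], [0.6733, 0.0757], [0.555, 0.0878], [0.558, 0.1401]] mean [0.6157 0.1077]
   sides [0.0516, 0.1189, 0.0525, 0.119] ang [-1.631, 3.04, 1.513, -0.108]
plainTile [[0.5546, 0.1418], [0.551, 0.0901], [0.4779, 0.0974], [0.482, 0.1503]] mean [0.5164 0.1199]
   sides [0.0519, 0.0735, 0.053, 0.0731] ang [-1.641, 3.041, 1.492, -0.116]
plainglued [[0.6565, -0.0614], [0.6528, -0.1129], [0.5333, -0.1015], [0.5363, -0.0492]] mean [ 0.5947 -0.0813]
   sides [0.0516, 0.12, 0.0523, 0.1207] ang [-1.642, 3.047, 1.513, -0.101]
tealTile [[0.5318, -0.0457], [0.5299, -0.098], [0.4712, -0.093], [0.473, -0.0412]] mean [ 0.5015 -0.0695]
   sides [0.0523, 0.0589, 0.0518, 0.0589] ang [-1.607, 3.057, 1.535, -0.077]
nearbeadL [[0.4757, 0.1561], [0.4701, 0.0886]] mean [0.4729 0.1224]
   sides [0.0677, 0.0677] ang [-1.653, 1.488]
nearbeadR [[0.4569, -0.0308], [0.4491, -0.0986]] mean [ 0.453  -0.0647]
   sides [0.0683, 0.0683] ang [-1.686, 1.455]
spacer [[0.533, -0.3205], [0.5295, -0.3673], [0.5154, -0.3634], [0.52, -0.3195]] mean [ 0.5244 -0.3427]
   sides [0.0469, 0.0146, 0.0441, 0.013]
[... 582 characters left out ...]
0.1011], [0.4877, 0.1431], [0.5592, 0.1362]] mean [0.5217 0.1185]
   sides [0.0698, 0.0421, 0.0719, 0.0429] ang [3.033, 1.513, -0.097, -1.679]
S tealtile [[0.5309, -0.0953], [0.478, -0.0912], [0.481, -0.045], [0.5333, -0.0501]] mean [ 0.5058 -0.0704]
   sides [0.053, 0.0462, 0.0525, 0.0453] ang [3.064, 1.506, -0.096, -1.623]
S plainglued [[0.6589, -0.1072], [0.5375, -0.0978], [0.5412, -0.0499], [0.663, -0.0572]] mean [ 0.6002 -0.078 ]
   sides [0.1218, 0.048, 0.122, 0.0501] ang [3.065, 1.494, -0.06, -1.652]
S spacertop [[0.5232, -0.3632], [0.5157, -0.3579], [0.526, -0.3294], [0.5362, -0.3327]] mean [ 0.5253 -0.3458]
   sides [0.0092, 0.0303, 0.0107, 0.0331] ang [2.534, 1.222, -0.314, -1.973]
```

```bash
cat >> h.py <<'E'
from scipy.spatial.transform import Rotation as Ro
np.set_printoptions(precision=4,suppress=True)
YAW=-0.103
u=np.array([np.cos(YAW),np.sin(YAW),0]); v=np.array([-u[1],u[0],0])
TEAL=np.array([.5197,.1176,.024]); PLAIN=np.array([.4992,-.0704,.024])
def need(pos,zdir,tipz=None):
    """rotvec (tool) and shift (cm, tool axes AFTER turn) to reach pos (TCP xyz; z from tip height) with jaws along zdir"""
    s=r.read_state(); R=Ro.from_euler('xyz',s['orientation']).as_matrix()
    pos=np.array(pos,float)
    if tipz is not None: pos=np.r_[pos[:2],tipz+r.nose_length]
    x=np.array([0,0,-1.]); z=np.array(zdir,float)
    if z@R[:,2]<0: z=-z
    Rt=np.c_[x,np.cross(z,x),z]
    print('clock',s['clock'],'pos',s['position'],'gap',s['finger_gap'],'F',s['wrist_force'],'j',s['joints'])
    print('turn',(Ro.from_matrix(R.T@Rt)).as_rotvec(),'shift after',Rt.T@(pos-s['position'])*100, 'tool y,z:',Rt[:,1],Rt[:,2])
E
python3 - <<'E'
from h import *
need([.505,-.070],v,.12)
print(Ro.from_euler('xyz',r.read_state()['orientation']).as_matrix())
E
```

```text
clock 0.1 pos [ 0.1631 -0.6286  0.2267] gap 0.09389189181359742 F [-0.5714 -0.5156  0.5102] j [ 1.2512  0.6292  0.0384  1.5182 -0.027   0.9963 -0.02  ]
turn [ 0.3568 -0.0016  0.0003] shift after [  8.4676  28.2639 -59.0838] tool y,z: [ 0.9947 -0.1028  0.    ] [-0.1028 -0.9947 -0.    ]
[[-0.0004  0.968   0.2511]
 [ 0.0016  0.2511 -0.968 ]
 [-1.     -0.     -0.0016]]
```

```bash
python3 -m inch '[[[0.12,0,0,0,0,0,-1],[0.12,0,0,0,0,0,-1],[0.117,0,0,0,0,0,-1],[0,0,0,0,0.5,-1,-1],[0,0,0,0,1,-2.1,-1],[0,0,0,0,1.8,-3.7,-1],[0,0,0,0,1.8,-3.7,-1],[0,0,0,0,1.8,-3.7,-1],[0,0,0,0,1.8,-3.7,-1],[0,0,0,0,1.8,-3.7,-1],[0,0,0,0,1.8,-3.7,-1],[0,0,0,0,1.8,-3.7,-1],[0,0,0,0,1.8,-3.7,-1],[0,0,0,0,1.8,-3.7,-1],[0,0,0,0,1.8,-3.7,-1],[0,0,0,0,1.8,-3.7,-1],[0,0,0,0,1.8,-3.7,-1],[0,0,0,0,1.8,-3.7,-1],[0,0,0,0,1.8,-3.7,-1],[0,0,0,0,1.6,-3.2,-1]]]'
python3 - <<'E'
from h import *
need([.505,-.070],v,.12)
E
```

```text
clock: 2.1
position: [0.5049, -0.0773, 0.2275]
orientation: [-2.884, 1.57, 1.73]
wrist_force: [-0.4, -0.1, -0.2]
finger_gap: 0.0939
clock 2.1 pos [ 0.5049 -0.0773  0.2275] gap 0.09386970956917011 F [-0.4383 -0.0726 -0.1758] j [ 0.0386  0.4312  0.0834  1.9023 -0.0491  0.8102 -1.5205]
turn [ 0.0052 -0.0007  0.0002] shift after [ 8.5471 -0.0661 -0.7311] tool y,z: [ 0.9947 -0.1028  0.    ] [-0.1028 -0.9947 -0.    ]
```

```bash
python3 -m inch '[[[0.005,0,0,0,-0.06,-0.7,-1],[0,0,0,2,0,0,-1],[0,0,0,3,0,0,-1],[0,0,0,3,0,0,-1],[0,0,0,3,0,0,-1],[0,0,0,2,0,0,-1],[0,0,0,1.5,0,0,-1],[0,0,0,1,0,0,-1],[0,0,0,0.7,0,0,-1],[0,0,0,0,0,0,-1]]]'
python3 - <<'E'
from h import *
need([.505,-.070],v,.034)
cv2.imwrite("pics/s2.png",cv2.resize(r.read_camera("side")[80:255,170:345],None,fx=3.4,fy=3.4,interpolation=cv2.INTER_CUBIC))
E
```

```text
clock: 3.1
position: [0.5041, -0.0734, 0.0651]
orientation: [-1.622, 1.57, 2.982]
wrist_force: [-0.5, 0.3, 0.3]
finger_gap: 0.0938
clock 3.1 pos [ 0.5041 -0.0734  0.0651] gap 0.09376274520494346 F [-0.476   0.2826  0.2676] j [ 0.0565  0.6885  0.0494  2.0394 -0.0778  0.4165 -1.5126]
turn [-0.0047 -0.0001  0.0011] shift after [ 0.9075  0.0497 -0.3504] tool y,z: [ 0.9947 -0.1028  0.    ] [-0.1028 -0.9947 -0.    ]
```

View pics/s2.png

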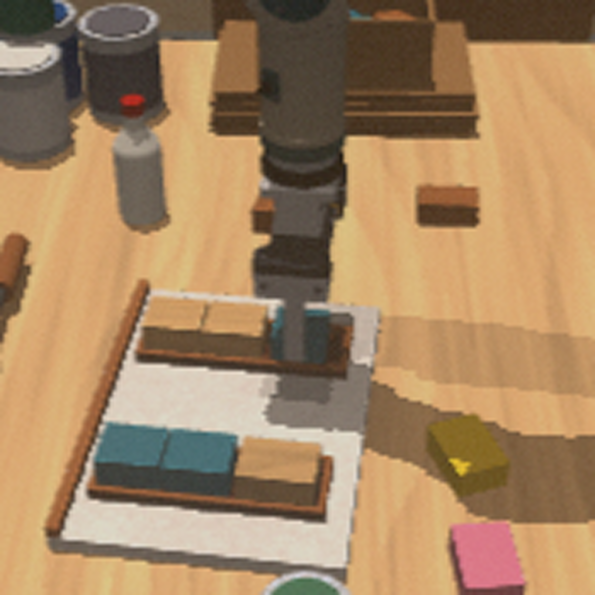

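```bash
python3 -m inch '[[[0,0,0,0.5,0,-0.2,-1],[0,0,0,0.4,0,-0.1,-1],[0,0,0,0,0,0,0.3],[0,0,0,0,0,0,1],[0,0,0,0,0,0,1],[0,0,0,0,0,0,1],[0,0,0,0,0,0,1],[0,0,0,0,0,0,1]]]'
python3 - <<'E'
from h import *
need([.505,-.070],v,.034)
E
```

```text
clock: 3.95
position: [0.5051, -0.0705, 0.0566]
orientation: [1.734, 1.571, 0.055]
wrist_force: [0.2, 0.4, 1.9]
finger_gap: 0.0498
clock 3.95 pos [ 0.5051 -0.0705  0.0566] gap 0.049826771492637874 F [0.1953 0.4464 1.8989] j [ 0.0516  0.7042  0.0479  2.0427 -0.0804  0.3962 -1.5168]
turn [-0.0053 -0.     -0.0002] shift after [ 0.0566 -0.0155 -0.0441] tool y,z: [ 0.9947 -0.1028  0.    ] [-0.1028 -0.9947 -0.    ]
```

```bash
python3 -m inch '[[[0,0,0,-0.5,0,0,1],[0,0,0,-1,0,0,1],[0,0,0,-2,0,0,1],[0,0,0,-1.5,0,-0.5,1],[0,0,0,-0.5,-0.1,-1.5,1],[0,0,0,0,-0.2,-2.5,1],[0,0,0,0,-0.2,-2.5,1],[0,0,0,0,0,-1.5,1],[0,0,0,1.5,0,-0.7,1],[0,0,0,2,0,-0.2,1],[0,0,0,0.8,0,0,1],[0,0,0,0,0,0,1]]]'
python3 - <<'E'
from h import *
need([.5095,.0236,.0490],v)
E
```

```text
clock: 5.15
position: [0.5095, 0.0233, 0.0681]
orientation: [-1.309, 1.569, -2.988]
wrist_force: [-0.4, 0.3, 0.0]
finger_gap: 0.0498
clock 5.15 pos [0.5095 0.0233 0.0681] gap 0.049834618523767915 F [-0.394   0.3407  0.0049] j [-0.1475  0.6845  0.0697  2.0362 -0.1066  0.4261 -1.6755]
turn [-0.0054  0.0005  0.0017] shift after [ 1.9103 -0.0066 -0.0281] tool y,z: [ 0.9947 -0.1028  0.    ] [-0.1028 -0.9947 -0.    ]
```

```bash
python3 -m inch '[[[0,0,0,0.8,0,0,1],[0,0,0,0.5,0,0,1],[0,0,0,0.3,0,0,1],[0,0,0,0.2,0,0,1],[0,0,0,0.1,0,0,1],[0,0,0,0,0,0,1]]]'
python3 - <<'E'
from h import *
need([.5095,.0236,.0486],v)
E
```

```text
clock: 5.75
position: [0.5103, 0.0235, 0.0495]
orientation: [1.636, 1.571, -0.043]
wrist_force: [-0.0, 0.1, -1.0]
finger_gap: 0.05
clock 5.75 pos [0.5103 0.0235 0.0495] gap 0.049971963816093874 F [-0.0226  0.0976 -1.0407] j [-0.1426  0.7187  0.0624  2.0433 -0.1101  0.3827 -1.6725]
turn [-0.0053 -0.     -0.    ] shift after [ 0.0869 -0.077   0.0018] tool y,z: [ 0.9947 -0.1028  0.    ] [-0.1028 -0.9947 -0.    ]
```

```bash
python3 -m inch '[[[0,0,0,0.1,0,0,1],[0,0,0,0.1,0,0,1],[0,0,0,0,0,0,1]]]'
python3 - <<'E'
from h import *
need([.5095,.0236,.0486],v)
E
```

```text
clock: 6.05
position: [0.5104, 0.0236, 0.0485]
orientation: [1.862, 1.57, 0.183]
wrist_force: [-0.8, -0.1, 11.0]
finger_gap: 0.0495
clock 6.05 pos [0.5104 0.0236 0.0485] gap 0.04953609175454742 F [-0.7999 -0.1193 11.0384] j [-0.1422  0.7203  0.0619  2.0438 -0.1104  0.3797 -1.6722]
turn [-0.0053 -0.0002 -0.0008] shift after [-0.0058 -0.0941  0.0057] tool y,z: [ 0.9947 -0.1028  0.    ] [-0.1028 -0.9947 -0.    ]
```

```bash
python3 -m inch '[[[0,0,0,0,0,0,-0.3],[0,0,0,0,0,0,-0.35],[0,0,0,0,0,0,-0.35],[0,0,0,-1,0,0,-0.35],[0,0,0,-2,0,0,-0.35],[0,0,0,-2,0,-0.3,-0.5],[0,0,0,-1.5,0,-1,-1],[0,0,0,-0.5,0,-2,-1],[0,0,0,0,0,-3,-1],[0,0,0,0,0,-2,-1],[0,0,0,0,0,-1,-1],[0,0,0,0,0,-0.2,-1],[0,0,0,0,0,0,-1]]]'
python3 - <<'E'
from h import *
need([.520,.119],v,.034)
cv2.imwrite("pics/s3.png",cv2.resize(r.read_camera("side")[80:255,170:345],None,fx=3.4,fy=3.4,interpolation=cv2.INTER_CUBIC))
E
```

```text
clock: 7.35
position: [0.5204, 0.1172, 0.1176]
orientation: [-0.119, 1.57, -1.798]
wrist_force: [-0.3, -0.4, -0.9]
finger_gap: 0.0939
clock 7.35 pos [0.5204 0.1172 0.1176] gap 0.0938882804269602 F [-0.3152 -0.3871 -0.8998] j [-0.3483  0.6224  0.1107  1.948  -0.117   0.5776 -1.8394]
turn [-0.0056  0.0007  0.0001] shift after [ 6.1574 -0.0551 -0.1733] tool y,z: [ 0.9947 -0.1028  0.    ] [-0.1028 -0.9947 -0.    ]
```

View pics/s3.png

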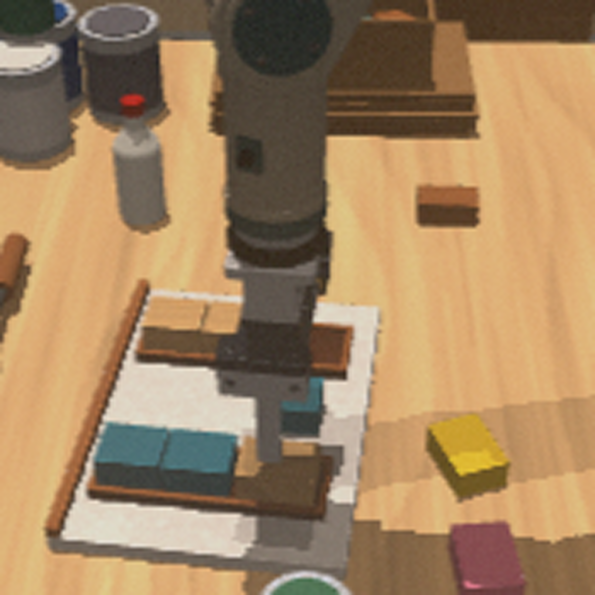

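```bash
python3 -m inch '[[[0,0,0,1.5,0,-0.15,-1],[0,0,0,2,0,0,-1],[0,0,0,1.5,0,0,-1],[0,0,0,0.8,0,0,-1],[0,0,0,0.3,0,0,-1],[0,0,0,0,0,0,0.3],[0,0,0,0,0,0,1],[0,0,0,0,0,0,1],[0,0,0,0,0,0,1],[0,0,0,0,0,0,1],[0,0,0,0,0,0,1]]]'
python3 - <<'E'
from h import *
need([.520,.119],v,.034)
E
```

```text
clock: 8.5
position: [0.5208, 0.1196, 0.0567]
orientation: [2.008, 1.57, 0.329]
wrist_force: [-1.1, -0.7, 3.8]
finger_gap: 0.0496
clock 8.5 pos [0.5208 0.1196 0.0567] gap 0.049648644461398855 F [-1.0517 -0.7398  3.8393] j [-0.3347  0.7252  0.086   1.9779 -0.1332  0.4434 -1.8288]
turn [-0.0051 -0.0002 -0.0004] shift after [ 0.0708 -0.0707  0.0673] tool y,z: [ 0.9947 -0.1028  0.    ] [-0.1028 -0.9947 -0.    ]
```

```bash
python3 -m inch '[[[0,0,0,-0.5,0,0,1],[0,0,0,-1.5,0,0,1],[0,0,0,-2,0,0,1],[0,0,0,-1.5,0,0.5,1],[0,0,0,-0.5,0,1.5,1],[0,0,0,0,0,3,1],[0,0,0,0,0,3.5,1],[0,0,0,0,0,3.5,1],[0,0,0,0,0,3,1],[0,0,0,0,0,2,1],[0,0,0,0.5,0,1.2,1],[0,0,0,1.5,0,0.6,1],[0,0,0,1.2,0,0.1,1],[0,0,0,0.3,0,0,1],[0,0,0,0,0,0,1],[0,0,0,0,0,0,1]]]'
python3 - <<'E'
from h import *
need([.5008,-.0689,.0567],v)
E
```

```text
clock: 10.1
position: [0.5005, -0.0677, 0.0816]
orientation: [2.665, 1.57, 0.987]
wrist_force: [0.1, -0.2, 0.4]
finger_gap: 0.0499
clock 10.1 pos [ 0.5005 -0.0677  0.0816] gap 0.049898651871661155 F [ 0.1231 -0.2352  0.4333] j [ 0.0401  0.6546  0.0577  2.0447 -0.0825  0.4443 -1.5173]
turn [-0.004  -0.0003 -0.0001] shift after [2.4863 0.0457 0.119 ] tool y,z: [ 0.9947 -0.1028  0.    ] [-0.1028 -0.9947 -0.    ]
```

```bash
python3 -m inch '[[[0,0,0,0.8,0.04,0.12,1],[0,0,0,0.7,0,0,1],[0,0,0,0.3,0,0,1],[0,0,0,0,0,0,1]]]'
python3 - <<'E'
from h import *
need([.5008,-.0689,.0567],v)
for n,b in(("side",(115,235,190,310)),("top",(120,230,270,380))):
    cv2.imwrite(f"pics/p4{n}.png",cv2.resize(r.read_camera(n)[b[0]:b[1],b[2]:b[3]],None,fx=4.5,fy=4.5,interpolation=cv2.INTER_CUBIC))
E
```

```text
clock: 10.5
position: [0.5001, -0.0695, 0.0629]
orientation: [-1.598, 1.57, 3.007]
wrist_force: [-0.5, 0.1, 0.8]
finger_gap: 0.0498
clock 10.5 pos [ 0.5001 -0.0695  0.0629] gap 0.04983635568367492 F [-0.527   0.15    0.7602] j [ 0.0475  0.689   0.0522  2.0526 -0.0848  0.4031 -1.513 ]
turn [-0.0051 -0.      0.0012] shift after [ 0.617   0.0684 -0.0674] tool y,z: [ 0.9947 -0.1028  0.    ] [-0.1028 -0.9947 -0.    ]
```

View pics/p4side.png

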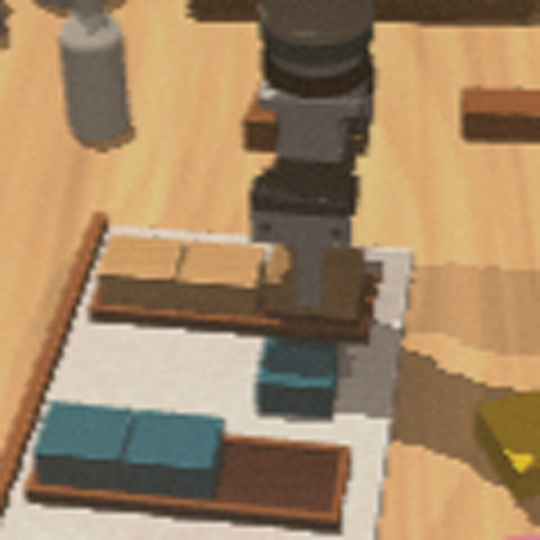

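View pics/p4top.png

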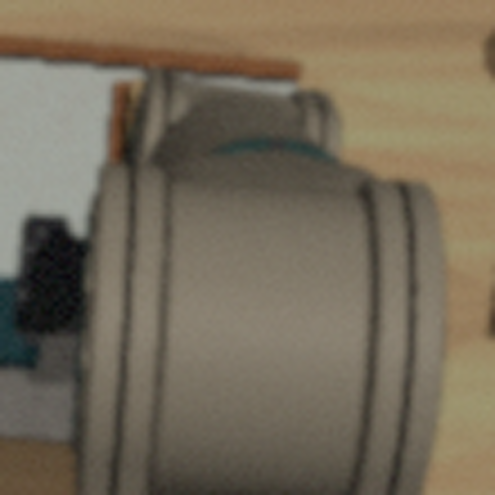

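```bash
python3 -m inch '[[[0,0,0,0.3,0,0,1],[0,0,0,0.15,0,0,1],[0,0,0,0.1,0,0,1],[0,0,0,0.1,0,0,1],[0,0,0,0,0,0,1]]]'
python3 - <<'E'
from h import *
need([.5008,-.0689,.0567],v)
E
```

```text
clock: 11.1
position: [0.5004, -0.0696, 0.0569]
orientation: [-1.721, 1.571, 2.883]
wrist_force: [-0.8, -1.6, -0.9]
finger_gap: 0.0498
clock 11.1 pos [ 0.5004 -0.0696  0.0569] gap 0.04976888299253094 F [-0.8164 -1.5845 -0.8698] j [ 0.049   0.7001  0.0503  2.0549 -0.0856  0.3886 -1.5122]
turn [-0.0052 -0.      0.0002] shift after [ 0.0195  0.029  -0.0748] tool y,z: [ 0.9947 -0.1028  0.    ] [-0.1028 -0.9947 -0.    ]
```

```bash
python3 -m inch '[[[0,0,0,0.1,0,0,1],[0,0,0,0,0,0,1]]]'
python3 - <<'E'
from h import *
need([.5008,-.0689,.0567],v)
E
```

```text
clock: 11.3
position: [0.5005, -0.0697, 0.0567]
orientation: [1.859, 1.57, 0.18]
wrist_force: [-2.3, -0.5, 6.1]
finger_gap: 0.0498
clock 11.3 pos [ 0.5005 -0.0697  0.0567] gap 0.04984593361567674 F [-2.2897 -0.4842  6.1281] j [ 0.0492  0.7005  0.0501  2.0552 -0.0858  0.3875 -1.5121]
turn [-0.0054 -0.0001 -0.0003] shift after [-0.0035  0.0206 -0.0782] tool y,z: [ 0.9947 -0.1028  0.    ] [-0.1028 -0.9947 -0.    ]
```

```bash
python3 -m inch '[[[0,0,0,0,0,0,-0.3],[0,0,0,0,0,0,-0.4],[0,0,0,0,0,0,-0.4],[0,0,0,-1,0,0,-0.4],[0,0,0,-2,0,0,-0.4],[0,0,0,-2,0,-0.4,-0.4],[0,0,0,-1,0,-1,-0.4],[0,0,0,0,0,-2.5,-0.4],[0,0,0,0,0,-2.5,-0.4],[0,0,0,0,0,-2,-0.4],[0,0,0,0,0,-1,-0.4],[0,0,0,0,0,0,-0.4]]]'
python3 - <<'E'
from h import *
need([.5104,.0236,.049],v)
for n,b in(("side",(115,235,190,310)),):
    cv2.imwrite(f"pics/p5{n}.png",cv2.resize(r.read_camera(n)[b[0]:b[1],b[2]:b[3]],None,fx=4.5,fy=4.5,interpolation=cv2.INTER_CUBIC))
E
```

```text
clock: 12.5
position: [0.5106, 0.0257, 0.116]
orientation: [-2.986, 1.57, 1.621]
wrist_force: [0.2, -0.2, 0.0]
finger_gap: 0.066
clock 12.5 pos [0.5106 0.0257 0.116 ] gap 0.06597834836214815 F [ 0.243  -0.2438  0.0083] j [-0.165   0.6011  0.089   2.0078 -0.0997  0.5368 -1.6817]
turn [-0.002  -0.0006  0.0001] shift after [ 6.6992 -0.0027  0.2127] tool y,z: [ 0.9947 -0.1028  0.    ] [-0.1028 -0.9947 -0.    ]
```

View pics/p5side.png

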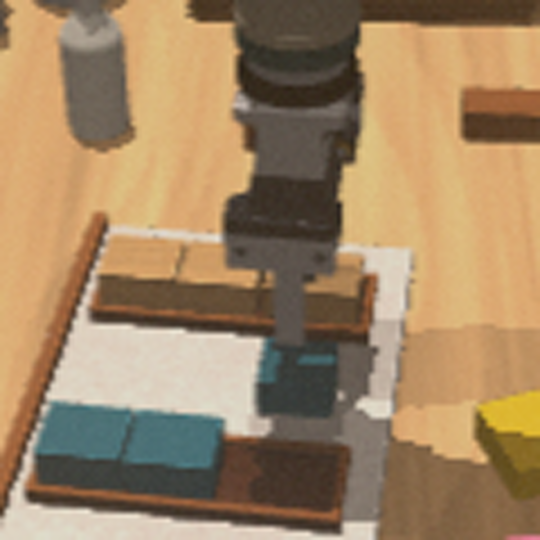

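```bash
python3 -m inch '[[[0,0,0,1.5,0,0.2,-0.4],[0,0,0,2,0,0,-0.4],[0,0,0,1.7,0,0,-0.4],[0,0,0,1,0,0,-0.4],[0,0,0,0.45,0,0,-0.4],[0,0,0,0,0,0,-0.4],[0,0,0,0,0,0,1],[0,0,0,0,0,0,1],[0,0,0,0,0,0,1],[0,0,0,0,0,0,1]]]'
python3 - <<'E'
from h import *
need([.5104,.0236,.0487],v)
print(TEAL-u*.0105)
need(TEAL-u*.0105,v)
E
```

```text
clock: 13.55
position: [0.511, 0.0219, 0.0502]
orientation: [1.731, 1.569, 0.052]
wrist_force: [-0.5, 0.2, 4.2]
finger_gap: 0.0501
clock 13.55 pos [0.511  0.0219 0.0502] gap 0.05005170775939888 F [-0.5062  0.2131  4.2277] j [-0.1408  0.7176  0.0647  2.0426 -0.1137  0.3832 -1.6655]
turn [-0.0052 -0.0002 -0.0014] shift after [ 0.1451 -0.0776 -0.1645] tool y,z: [ 0.9947 -0.1028  0.    ] [-0.1028 -0.9947 -0.    ]
[0.5093 0.1187 0.024 ]
clock 13.55 pos [0.511  0.0219 0.0502] gap 0.05005170775939888 F [-0.5062  0.2131  4.2277] j [-0.1408  0.7176  0.0647  2.0426 -0.1137  0.3832 -1.6655]
turn [-0.0052 -0.0002 -0.0014] shift after [ 2.6151 -1.169  -9.6103] tool y,z: [ 0.9947 -0.1028  0.    ] [-0.1028 -0.9947 -0.    ]
```

```bash
python3 -m inch '[[[0,0,0,-0.5,0,0,1],[0,0,0,-1.5,0,0,1],[0,0,0,-2,0,0,1],[0,0,0,-1,-0.2,-0.7,1],[0,0,0,0,-0.2,-2,1],[0,0,0,0,-0.3,-2.5,1],[0,0,0,0,-0.3,-2.5,1],[0,0,0,0,0,-1.3,1],[0,0,0,0.5,0,-0.6,1],[0,0,0,1,0,-0.2,1],[0,0,0,1,0,0,1],[0,0,0,0.3,0,0,1],[0,0,0,0,0,0,1]]]'
python3 - <<'E'
from h import *
need([.5112,.1195,.0582],v)
for n,b in(("side",(115,235,190,310)),):
    cv2.imwrite(f"pics/p6{n}.png",cv2.resize(r.read_camera(n)[b[0]:b[1],b[2]:b[3]],None,fx=4.5,fy=4.5,interpolation=cv2.INTER_CUBIC))
E
```

```text
clock: 14.85
position: [0.5105, 0.119, 0.0705]
orientation: [-0.962, 1.569, -2.643]
wrist_force: [0.4, 0.2, -0.9]
finger_gap: 0.0496
clock 14.85 pos [0.5105 0.119  0.0705] gap 0.049589424501127806 F [ 0.3543  0.1911 -0.9384] j [-0.3471  0.6935  0.0971  1.9975 -0.1392  0.459  -1.828 ]
turn [-0.007   0.0012  0.0018] shift after [ 1.2311  0.0647 -0.0608] tool y,z: [ 0.9947 -0.1028  0.    ] [-0.1028 -0.9947 -0.    ]
```

View pics/p6side.png

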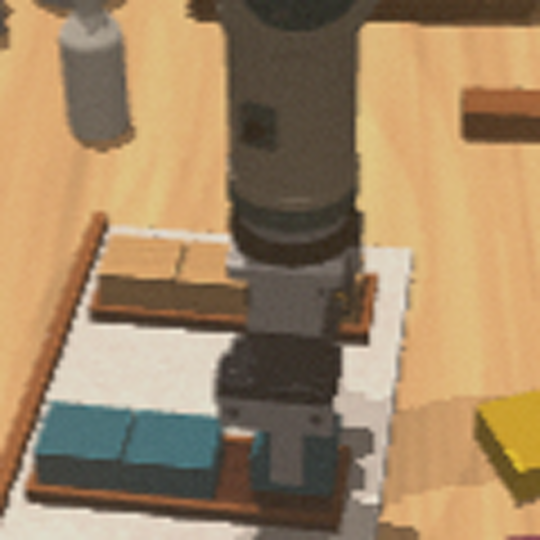

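```bash
python3 -m inch '[[[0,0,0,0.5,0.05,-0.05,1],[0,0,0,0.3,0,0,1],[0,0,0,0.2,0,0,1],[0,0,0,0.1,0,0,1],[0,0,0,0.1,0,0,1],[0,0,0,0,0,0,1]]]'
python3 - <<'E'
from h import *
need([.5112,.1195,.0582],v)
for n,b in(("side",(115,235,190,310)),):
    cv2.imwrite(f"pics/p7{n}.png",cv2.resize(r.read_camera(n)[b[0]:b[1],b[2]:b[3]],None,fx=4.5,fy=4.5,interpolation=cv2.INTER_CUBIC))
E
```

```text
clock: 15.5
position: [0.5116, 0.1208, 0.0594]
orientation: [-0.967, 1.571, -2.646]
wrist_force: [0.1, 0.3, -0.8]
finger_gap: 0.0497
clock 15.5 pos [0.5116 0.1208 0.0594] gap 0.049696145879373745 F [ 0.1466  0.2826 -0.8386] j [-0.3456  0.7135  0.0913  2.     -0.1424  0.434  -1.8261]
turn [-0.0051  0.      0.    ] shift after [ 0.1236 -0.0266  0.1344] tool y,z: [ 0.9947 -0.1028  0.    ] [-0.1028 -0.9947 -0.    ]
```

View pics/p7side.png

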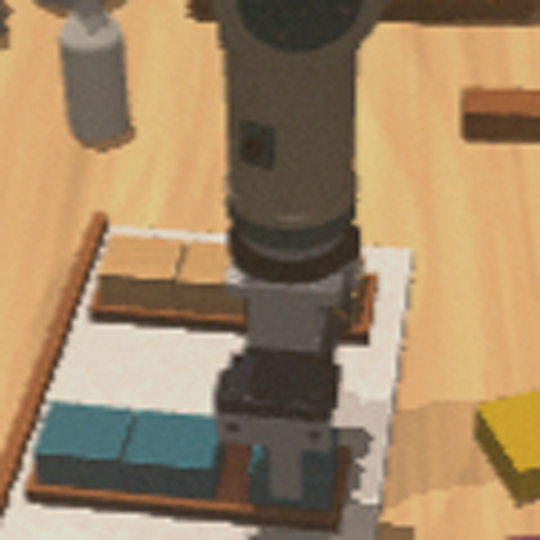

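```bash
python3 -m inch '[[[0,0,0,0,0,0.1,1],[0,0,0,0.1,0,0,1],[0,0,0,0.1,0,0,1],[0,0,0,0,0,0,1]]]'
python3 - <<'E'
from h import *
need([.5112,.1195,.0582],v)
E
```

```text
clock: 15.95
position: [0.5116, 0.1197, 0.0581]
orientation: [1.94, 1.57, 0.261]
wrist_force: [-2.1, -0.4, 6.5]
finger_gap: 0.0496
clock 15.95 pos [0.5116 0.1197 0.0581] gap 0.04960021093177453 F [-2.1012 -0.3721  6.5067] j [-0.3429  0.7155  0.0903  2.0015 -0.1424  0.43   -1.8242]
turn [-0.0054 -0.0001 -0.0003] shift after [-0.0077 -0.0406  0.0214] tool y,z: [ 0.9947 -0.1028  0.    ] [-0.1028 -0.9947 -0.    ]
```

```bash
python3 -m inch '[[[0,0,0,0,0,0,-0.3],[0,0,0,0,0,0,-0.35],[0,0,0,0,0,0,-0.35],[0,0,0,-1,0,0,-0.35],[0,0,0,-2,0,0,-0.35],[0,0,0,-3,0,0,-0.35],[0,0,0,-4,0,0.5,-0.35],[0,0,0,-3,0,1.5,-0.35],[0,0,0,-0.5,0,3,-0.35],[0,0,0,0,0,4,-0.35],[0,0,0,0,0,4,-0.35],[0,0,0,0,0,4,-0.35],[0,0,0,0,0,4,-0.35],[0,0,0,0,0,4,-0.35],[0,0,0,0,0,4,-0.35],[0,0,0,0,0,4,-0.35],[0,0,0,0,0,4,-0.35],[0,0,0,0,0,4,-0.35],[0,0,0,0,0,2.5,-0.35],[0,0,0,0,0,1,-0.35]]]'
python3 - <<'E'
from h import *
w=[np.cos(-.197),np.sin(-.197),0]
need([.5248,-.343],w,.11)
for n,b in(("top",(120,230,200,345)),("side",(115,235,190,310))):
    cv2.imwrite(f"pics/p8{n}.png",cv2.resize(r.read_camera(n)[b[0]:b[1],b[2]:b[3]],None,fx=5,fy=5,interpolation=cv2.INTER_CUBIC))
E
```

```text
clock: 17.95
position: [0.4623, -0.326, 0.1931]
orientation: [0.227, 1.569, -1.456]
wrist_force: [0.2, 0.9, 0.4]
finger_gap: 0.0633
clock 17.95 pos [ 0.4623 -0.326   0.1931] gap 0.06333031837668664 F [0.2399 0.949  0.4342] j [ 0.4747  0.5512  0.1351  1.7991 -0.0968  0.7965 -1.0257]
turn [-1.4865  0.0018  0.001 ] shift after [ 6.1085 -0.4476  6.4638] tool y,z: [0.1957 0.9807 0.    ] [ 0.9807 -0.1957  0.    ]
```

View pics/p8top.png

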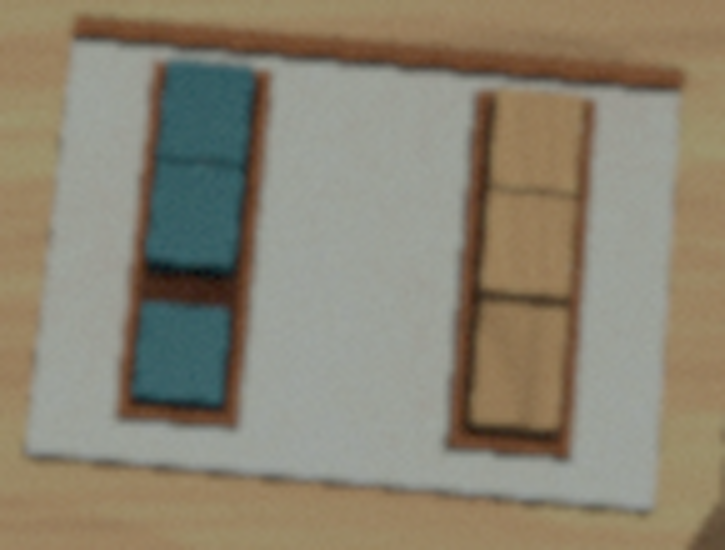

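View pics/p8side.png

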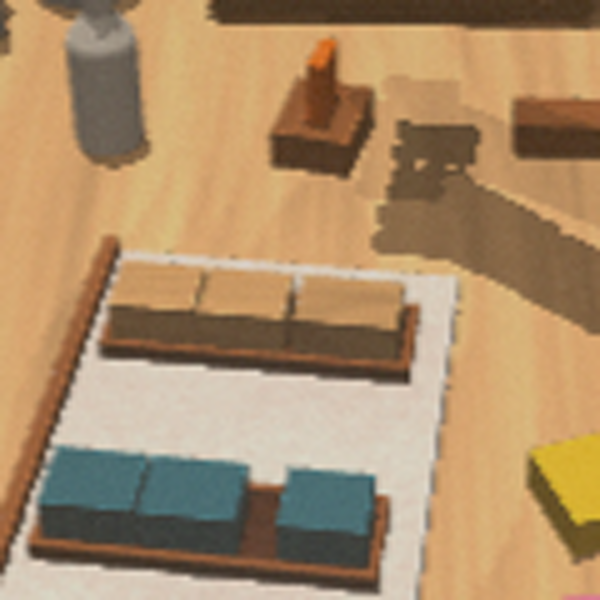

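Run:
```python
from h import *
w=[np.cos(-.197),np.sin(-.197),0]
p=unp("side",crop([(250,464),(246,498),(289,467),(279,503)],5,(190,115)),.054); print(p, (p-TEAL)@u)
a=cv2.imread("pics/p8side.png"); cv2.imwrite("pics/s9.png",cv2.resize(a[20:190,250:400],None,fx=3.5,fy=3.5))
b=cv2.imread("pics/top0.png"); cv2.imwrite("pics/t9.png",cv2.resize(b[165:205,375:420],None,fx=13,fy=13,interpolation=cv2.INTER_CUBIC))
# predicted
def box(c,yaw,lx,ly,z):
    c0,s0=np.cos(yaw),np.sin(yaw)
    return np.array([[c[0]+c0*a*lx/2-s0*b*ly/2,c[1]+s0*a*lx/2+c0*b*ly/2,z] for a,b in((1,1),(1,-1),(-1,-1),(-1,1))])
for cam,s,o in(("side",17.5,(190+50,115+4)),("top",13,(375,165))):
    print(cam,(proj(cam,box((.5248,-.343),-.197,.014,.044,.082))-o+.5)*s-.5)
    print(cam,'hold',(proj(cam,box((.5248,-.343),-.197,.064,.084,.03))-o+.5)*s-.5)
```

```text
[[0.5592 0.0901 0.054 ]
 [0.5599 0.1195 0.054 ]
 [0.5354 0.0922 0.054 ]
 [0.54   0.1232 0.054 ]] [0.0421 0.0398 0.0182 0.0196]
side [[213.6661 163.701 ]
 [258.5467  62.6176]
 [319.5236  69.4797]
 [275.9594 170.905 ]]
side hold [[ 85.9843 399.9186]
 [173.8209 204.2009]
 [443.455  235.7401]
 [366.5675 434.4387]]
top [[270.719  142.8336]
 [476.4097 179.5914]
 [468.5364 242.9882]
 [262.426  206.0911]]
top hold [[130.7805  72.2434]
 [507.8076 139.5369]
 [473.2698 419.5943]
 [ 92.8435 351.1703]]
```

View pics/s9.png

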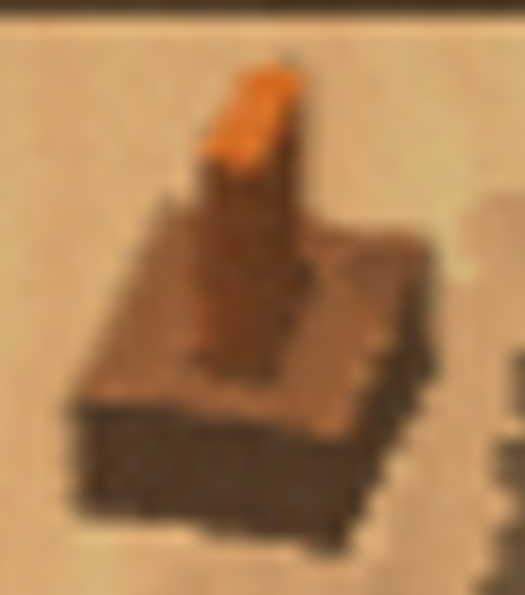

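View pics/t9.png

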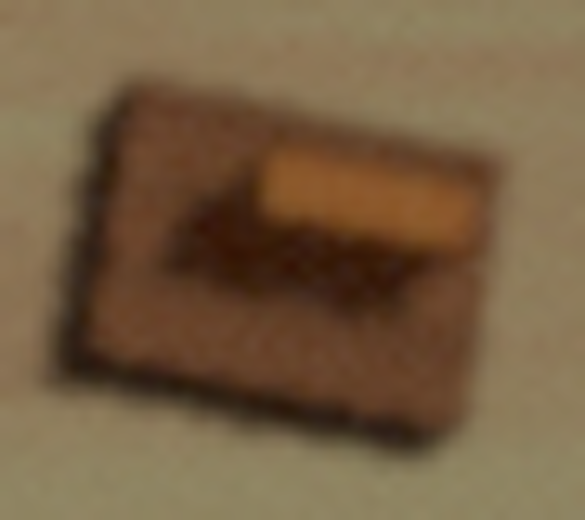

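```bash
python3 - <<'E'
from h import *
print(unp("side",[(212,146)],0),unp("side",[(209,111)],.15),unp("top",[(405,112)],.15))
E
python3 -m inch '[[[-0.148,0,0,0,0,0,-0.35],[-0.148,0,0,0,0,0,-0.35],[-0.148,0,0,0,0,0,-0.35],[-0.148,0,0,0,0,0,-0.35],[-0.148,0,0,0,0,0,-0.35],[-0.148,0,0,0,0,0,-0.35],[-0.148,0,0,0,0,0,-0.35],[-0.148,0,0,0,0,0,-0.35],[-0.148,0,0,0,0,0,-0.35],[-0.148,0,0,0,0,0,-0.35],[0,0,0,0,0,1,-0.35],[0,0,0,1,-0.2,2,-0.35],[0,0,0,2,-0.2,2,-0.35],[0,0,0,2,-0.05,1,-0.35],[0,0,0,1,0,0.4,-0.35],[0,0,0,0,0,0,-0.35]]]'
python3 - <<'E'
from h import *
w=[np.cos(-.197),np.sin(-.197),0]
need([.5248,-.343],w,.052)
for n,b in(("top",(160,215,370,425)),("side",(115,185,210,280))):
    cv2.imwrite(f"pics/p10{n}.png",cv2.resize(r.read_camera(n)[b[0]:b[1],b[2]:b[3]],None,fx=7,fy=7,interpolation=cv2.INTER_CUBIC))
E
```

```text
[[ 0.6952 -0.3179 -0.    ]] [[ 0.6954 -0.3274  0.15  ]] [[ 0.6954 -0.3415  0.15  ]]
clock: 19.65
position: [0.5255, -0.3378, 0.131]
orientation: [2.643, 1.568, 2.444]
wrist_force: [-0.4, -1.0, -0.3]
finger_gap: 0.0635
clock 19.65 pos [ 0.5255 -0.3378  0.131 ] gap 0.06347480627624695 F [-0.3849 -0.9709 -0.3373] j [ 0.6845  0.716  -0.2608  1.673   0.2404  0.7871  0.1152]
turn [-0.0018 -0.0027 -0.0015] shift after [ 5.7018 -0.5211  0.0366] tool y,z: [0.1957 0.9807 0.    ] [ 0.9807 -0.1957  0.    ]
```

View pics/p10side.png

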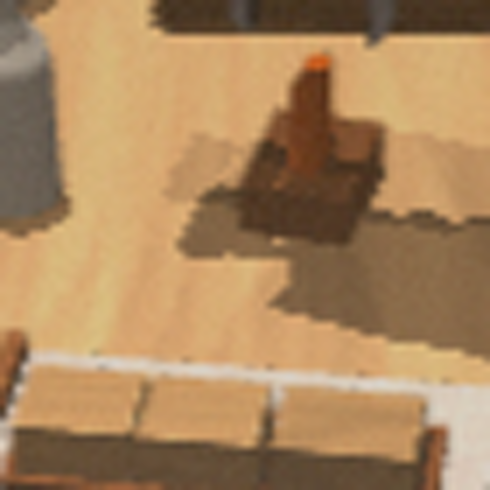

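```bash
python3 -m inch '[[[0,0,0,0,-0.4,0.03,-0.35],[0,0,0,1.5,-0.1,0,-0.35],[0,0,0,2,0,0,-0.35],[0,0,0,1.5,0,0,-0.35],[0,0,0,0.7,0,0,-0.35],[0,0,0,0,0,0,-0.35]]]'
python3 - <<'E'
from h import *
w=[np.cos(-.197),np.sin(-.197),0]
need([.5248,-.343],w,.052)
cv2.imwrite("pics/p11side.png",cv2.resize(r.read_camera("side")[95:185,200:290],None,fx=6,fy=6,interpolation=cv2.INTER_CUBIC))
E
```

```text
clock: 20.35
position: [0.5238, -0.3443, 0.0742]
orientation: [2.791, 1.569, 2.592]
wrist_force: [-0.3, 0.3, 0.1]
finger_gap: 0.0635
clock 20.35 pos [ 0.5238 -0.3443  0.0742] gap 0.06346934722649294 F [-0.2573  0.3001  0.0955] j [ 0.6793  0.7944 -0.2367  1.7003  0.2688  0.6812  0.1014]
turn [-0.0022 -0.0021 -0.0008] shift after [0.017  0.1469 0.0759] tool y,z: [0.1957 0.9807 0.    ] [ 0.9807 -0.1957  0.    ]
```

View pics/p11side.png

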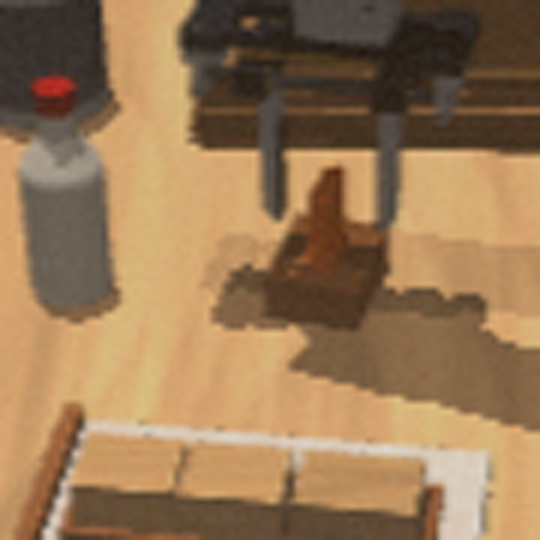

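```bash
python3 -m inch '[[[0,0,0,0,0.1,0.05,0.2],[0,0,0,0,0,0,1],[0,0,0,0,0,0,1],[0,0,0,0,0,0,1],[0,0,0,0,0,0,1],[0,0,0,0,0,0,1],[0,0,0,0,0,0,1]]]'
python3 - <<'E'
from h import *
w=[np.cos(-.197),np.sin(-.197),0]
need([.5248,-.343],w,.052)
E
```

```text
clock: 21.1
position: [0.5253, -0.3438, 0.0755]
orientation: [-0.202, 1.571, -0.402]
wrist_force: [-0.6, -0.6, -0.2]
finger_gap: 0.0137
clock 21.1 pos [ 0.5253 -0.3438  0.0755] gap 0.013743275964469174 F [-0.5567 -0.6477 -0.1914] j [ 0.6774  0.7926 -0.2369  1.6991  0.2685  0.6817  0.1   ]
turn [-0.0021  0.0001  0.    ] shift after [ 0.1539  0.0668 -0.067 ] tool y,z: [0.1957 0.9807 0.    ] [ 0.9807 -0.1957  0.    ]
```

```bash
python3 -m inch '[[[0,0,0,-0.5,0,0,1],[0,0,0,-1.5,0,0,1],[0,0,0,-2.5,0,0,1],[0,0,0,-2.5,0,0,1],[0,0,0,-2,0,0,1],[-0.094,0,0,-0.5,0,0,1],[0,0,0,0,1,0,1],[0,0,0,0,2,0,1],[0,0,0,0,3,-0.2,1],[0,0,0,0,4,-0.3,1],[0,0,0,0,4,-0.3,1],[0,0,0,0,4,-0.3,1],[0,0,0,0,4,-0.3,1],[0,0,0,0,4,-0.3,1],[0,0,0,0,4,-0.3,1],[0,0,0,0,4,-0.2,1],[0,0,0,0,4,-0.2,1],[0,0,0,0,3.5,0,1],[0,0,0,0,2.5,0,1],[0,0,0,0,1.4,0,1]]]'
python3 -m inch '[[[0,0,0,0,0.5,0,1],[0,0,0,0,0,0,1]]]'
python3 - <<'E'
from h import *
need([.5486,.1156,.0935],u)
E
```

```text
clock: 23.1
position: [0.5481, 0.1138, 0.1706]
orientation: [2.097, 1.569, 1.995]
wrist_force: [0.4, -0.1, 0.4]
finger_gap: 0.0133
clock: 23.3
position: [0.5492, 0.115, 0.1704]
orientation: [-2.176, 1.57, -2.281]
wrist_force: [0.2, 0.3, -0.5]
finger_gap: 0.0139
clock 23.3 pos [0.5492 0.115  0.1704] gap 0.013850152859910779 F [ 0.2426  0.3442 -0.4807] j [-0.0748  0.5844 -0.277   1.8232  0.2203  0.7646 -0.5734]
turn [-0.0025 -0.0004  0.0006] shift after [ 7.6892  0.057  -0.0695] tool y,z: [0.1028 0.9947 0.    ] [ 0.9947 -0.1028  0.    ]
```

Now down to just above the tile tops (spacer bottom ≈ 62 mm) and look.

```bash
python3 -m inch '[[[0,0,0,1,0,-0.05,1],[0,0,0,1.7,0,0,1],[0,0,0,0.9,0,0,1],[0,0,0,0.2,0,0,1],[0,0,0,0,0,0,1]]]'
python3 - <<'E'
from h import *
need([.5486,.1156,.0935],u)
for n,b in(("side",(150,240,185,285)),):
    cv2.imwrite(f"pics/p12{n}.png",cv2.resize(r.read_camera(n)[b[0]:b[1],b[2]:b[3]],None,fx=7,fy=6.6,interpolation=cv2.INTER_CUBIC))
E
```

```text
clock: 23.8
position: [0.5488, 0.1145, 0.132]
orientation: [-2.626, 1.57, -2.732]
wrist_force: [1.1, -0.4, -0.0]
finger_gap: 0.0143
clock 23.8 pos [0.5488 0.1145 0.132 ] gap 0.014275774216153248 F [ 1.0714 -0.3964 -0.0073] j [-0.0876  0.6372 -0.2582  1.856   0.2442  0.6802 -0.5944]
turn [-0.0031 -0.0009  0.0005] shift after [ 3.855   0.1057 -0.036 ] tool y,z: [0.1028 0.9947 0.    ] [ 0.9947 -0.1028  0.    ]
```

View pics/p12side.png

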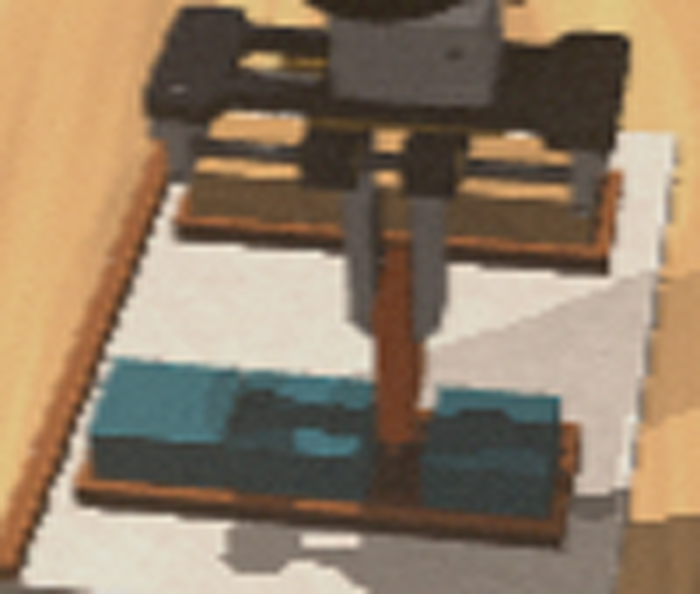

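```bash
python3 -m inch '[[[0,0,0,0.5,0.05,0,1],[0,0,0,0.5,0,0,1],[0,0,0,0.3,0,0,1],[0,0,0,0,0,0,1]]]'
python3 - <<'E'
from h import *
need([.5486,.1156,.0935],u)
for n,b in(("side",(150,240,185,285)),):
    cv2.imwrite(f"pics/p13{n}.png",cv2.resize(r.read_camera(n)[b[0]:b[1],b[2]:b[3]],None,fx=7,fy=6.6,interpolation=cv2.INTER_CUBIC))
E
```

```text
clock: 24.25
position: [0.5487, 0.1157, 0.119]
orientation: [-2.744, 1.57, -2.849]
wrist_force: [-0.0, -1.1, -0.4]
finger_gap: 0.0136
clock 24.25 pos [0.5487 0.1157 0.119 ] gap 0.013596455413422621 F [-0.0462 -1.0682 -0.3833] j [-0.0948  0.6564 -0.2509  1.865   0.2524  0.652  -0.6024]
turn [-0.0019 -0.0009  0.0004] shift after [ 2.5477 -0.0111 -0.0126] tool y,z: [0.1028 0.9947 0.    ] [ 0.9947 -0.1028  0.    ]
```

View pics/p13side.png

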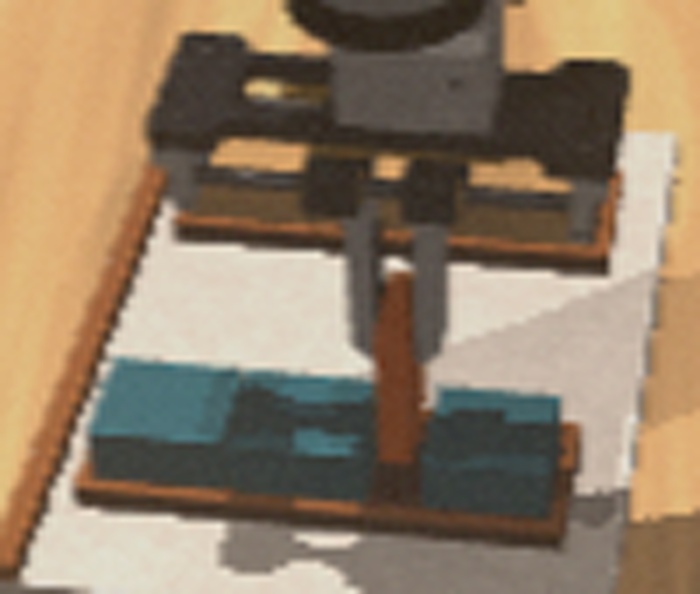

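```bash
python3 -m inch '[[[0,0,0,0.6,0,0,1],[0,0,0,0.7,0,0,1],[0,0,0,0.5,0,0,1],[0,0,0,0.3,0,0,1],[0,0,0,0.15,0,0,1],[0,0,0,0.1,0,0,1],[0,0,0,0.1,0,0,1],[0,0,0,0,0,0,1]]]'
python3 - <<'E'
from h import *
need([.5486,.1156,.0935],u)
E
```

```text
clock: 25.1
position: [0.5492, 0.1158, 0.095]
orientation: [0.229, 1.571, 0.124]
wrist_force: [-0.2, 0.7, -0.5]
finger_gap: 0.014
clock 25.1 pos [0.5492 0.1158 0.095 ] gap 0.013988391503452253 F [-0.2011  0.7233 -0.4687] j [-0.1051  0.6924 -0.236   1.8798  0.2676  0.5998 -0.6157]
turn [-0.002   0.0002 -0.    ] shift after [ 0.1512 -0.0237 -0.0536] tool y,z: [0.1028 0.9947 0.    ] [ 0.9947 -0.1028  0.    ]
```

```bash
python3 -m inch '[[[0,0,0,0.1,0,0,1],[0,0,0,0.1,0,0,1],[0,0,0,0,0,0,1]]]'
python3 - <<'E'
from h import *
need([.5486,.1156,.0935],u)
E
```

```text
clock: 25.4
position: [0.5493, 0.1158, 0.0935]
orientation: [-0.031, 1.57, -0.136]
wrist_force: [-0.8, -0.6, 3.9]
finger_gap: 0.0137
clock 25.4 pos [0.5493 0.1158 0.0935] gap 0.013720245836664445 F [-0.8078 -0.6463  3.8568] j [-0.106   0.6947 -0.2348  1.8807  0.2687  0.5963 -0.6167]
turn [-0.0021  0.0005  0.    ] shift after [-0.0018 -0.0248 -0.0644] tool y,z: [0.1028 0.9947 0.    ] [ 0.9947 -0.1028  0.    ]
```

```bash
python3 -m inch '[[[0,0,0,0,0,0,0.4],[0,0,0,0,0,0,0.2],[0,0,0,0,0,0,0.2],[0,0,0,0,0,0,0.2],[0,0,0,-1,0,0,0.2],[0,0,0,-2,0,0,0.2],[0,0,0,-3,0,0,0.2],[0,0,0,-3,0,0,0.2],[0,0,0,-1,0,-0.5,0.2],[0,0,0,0,0,-2,0.2],[0,0,0,0,0,-3,0.2],[0,0,0,0,0,-2.5,0.2],[0,0,0,0,0,-1.5,0.5],[0,0,0,0,0,0,1]]]'
python3 - <<'E'
from h import *
need([.4551,.1253],v,.034)
for n,b in(("side",(150,240,185,285)),):
    cv2.imwrite(f"pics/p14{n}.png",cv2.resize(r.read_camera(n)[b[0]:b[1],b[2]:b[3]],None,fx=7,fy=6.6,interpolation=cv2.INTER_CUBIC))
E
```

```text
clock: 26.8
position: [0.452, 0.1257, 0.1929]
orientation: [-2.646, 1.568, -2.749]
wrist_force: [0.8, -0.4, 0.3]
finger_gap: 0.0248
clock 26.8 pos [0.452  0.1257 0.1929] gap 0.02482370661204323 F [ 0.7898 -0.3574  0.2871] j [-0.1132  0.4383 -0.3015  2.0367  0.1978  0.6962 -0.6437]
turn [ 1.5707 -0.0008  0.0026] shift after [13.6869  0.3165  0.0097] tool y,z: [ 0.9947 -0.1028  0.    ] [-0.1028 -0.9947 -0.    ]
```

View pics/p14side.png

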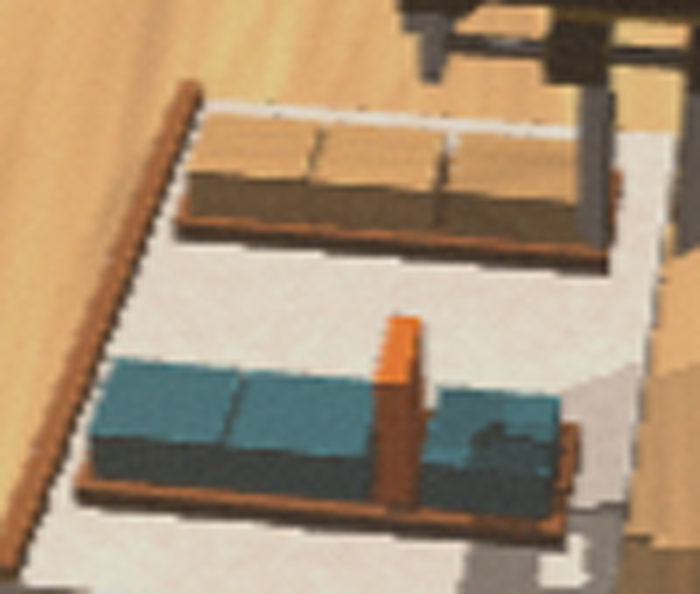

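```bash
python3 -m inch '[[[0.143,0,0,0,0,0,1],[0.143,0,0,0,0,0,1],[0.143,0,0,0,0,0,1],[0.143,0,0,0,0,0,1],[0.143,0,0,0,0,0,1],[0.143,0,0,0,0,0,1],[0.143,0,0,0,0,0,1],[0.143,0,0,0,0,0,1],[0.143,0,0,0,0,0,1],[0.143,0,0,0,0,0,1],[0.141,0,0,0,0,0,1],[0,0,0,2,0,0,1],[0,0,0,3,0,0,1],[0,0,0,3,0,0,1],[0,0,0,2,0,0,1],[0,0,0,1.2,0,0,1],[0,0,0,0,0,0,1],[0,0,0,0,0,0,1]]]'
python3 - <<'E'
from h import *
need([.4551,.1253],v,.034)
for n,b in(("side",(150,240,185,285)),):
    cv2.imwrite(f"pics/p15{n}.png",cv2.resize(r.read_camera(n)[b[0]:b[1],b[2]:b[3]],None,fx=7,fy=6.6,interpolation=cv2.INTER_CUBIC))
E
```

```text
clock: 28.65
position: [0.4555, 0.1256, 0.0809]
orientation: [1.22, 1.57, -0.456]
wrist_force: [0.6, -0.0, -0.2]
finger_gap: 0.0005
clock 28.65 pos [0.4555 0.1256 0.0809] gap 0.0005211729266087528 F [ 0.5616 -0.0086 -0.2352] j [-0.3918  0.6304  0.092   2.1315 -0.1438  0.385  -1.8602]
turn [-0.0025  0.0002 -0.0005] shift after [ 2.4881 -0.0355  0.0338] tool y,z: [ 0.9947 -0.1028  0.    ] [-0.1028 -0.9947 -0.    ]
```

View pics/p15side.png

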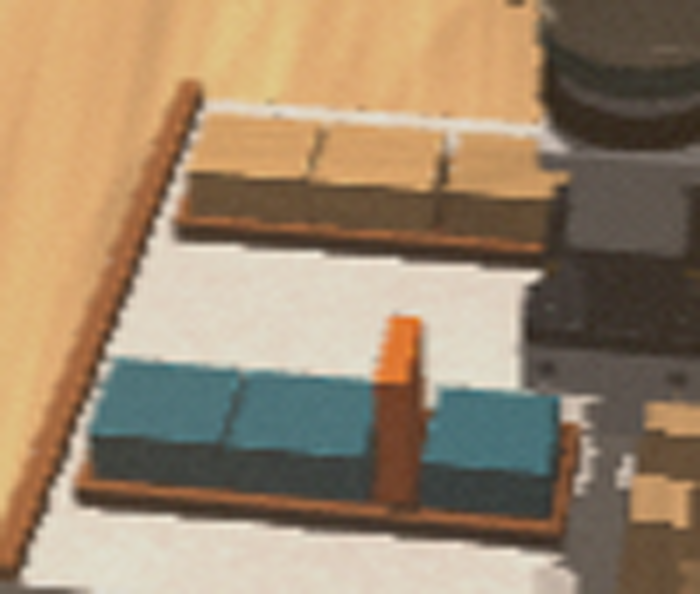

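```bash
python3 -m inch '[[[0,0,0,1,0,0,1],[0,0,0,1,0,0,1],[0,0,0,0.45,0,0,1],[0,0,0,0,0.5,0,1],[0,0,0,0,0.7,0,1],[0,0,0,0,0.3,0,1],[0,0,0,0,0,0,1]]]'
python3 - <<'E'
from h import *
need(TEAL-u*.036+v*.001,v,.034)
for n,b in(("side",(150,240,185,285)),):
    cv2.imwrite(f"pics/p16{n}.png",cv2.resize(r.read_camera(n)[b[0]:b[1],b[2]:b[3]],None,fx=7,fy=6.6,interpolation=cv2.INTER_CUBIC))
E
```

```text
clock: 29.4
position: [0.4707, 0.1241, 0.0568]
orientation: [1.834, 1.569, 0.158]
wrist_force: [-0.1, -0.4, -0.2]
finger_gap: 0.0006
clock 29.4 pos [0.4707 0.1241 0.0568] gap 0.0006064029932242148 F [-0.133  -0.3559 -0.2165] j [-0.3695  0.6876  0.0797  2.1062 -0.1466  0.3513 -1.8467]
turn [-0.0027 -0.0004 -0.0015] shift after [0.0751 1.3398 0.043 ] tool y,z: [ 0.9947 -0.1028  0.    ] [-0.1028 -0.9947 -0.    ]
```

View pics/p16side.png

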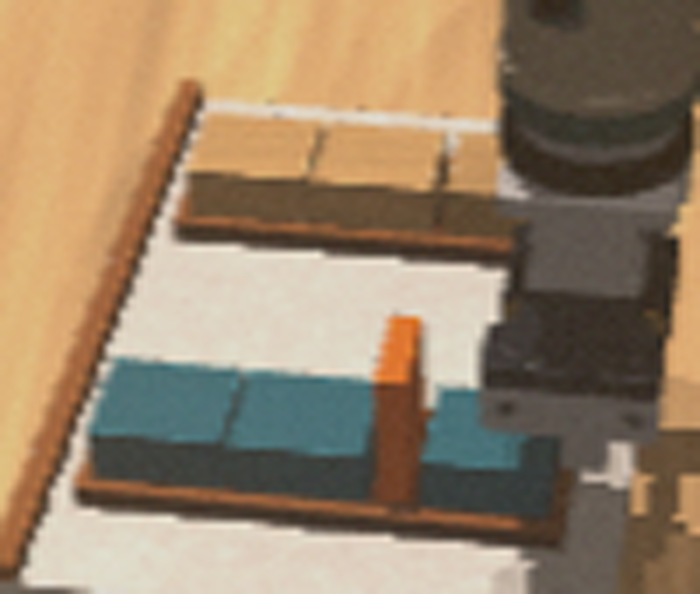

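```bash
python3 -m inch '[[[0,0,0,0,0.2,0,1],[0,0,0,0,0.2,0,1],[0,0,0,0,0.2,0,1],[0,0,0,0,0.2,0,1],[0,0,0,0,0.2,0,1],[0,0,0,0,0.1,0,1],[0,0,0,0,0,0,1]]]'
python3 - <<'E'
from h import *
need(TEAL-u*.036+v*.001,v,.034)
for n,b in(("side",(150,240,185,285)),):
    cv2.imwrite(f"pics/p17{n}.png",cv2.resize(r.read_camera(n)[b[0]:b[1],b[2]:b[3]],None,fx=7,fy=6.6,interpolation=cv2.INTER_CUBIC))
E
```

```text
clock: 30.15
position: [0.4807, 0.123, 0.0565]
orientation: [1.623, 1.571, -0.054]
wrist_force: [-0.7, 0.5, 0.5]
finger_gap: 0.0007
clock 30.15 pos [0.4807 0.123  0.0565] gap 0.0007023722067606248 F [-0.681   0.4988  0.4595] j [-0.3616  0.6954  0.081   2.0803 -0.1433  0.3708 -1.8417]
turn [-0.0023 -0.     -0.0002] shift after [0.0459 0.3356 0.0332] tool y,z: [ 0.9947 -0.1028  0.    ] [-0.1028 -0.9947 -0.    ]
```

View pics/p17side.png

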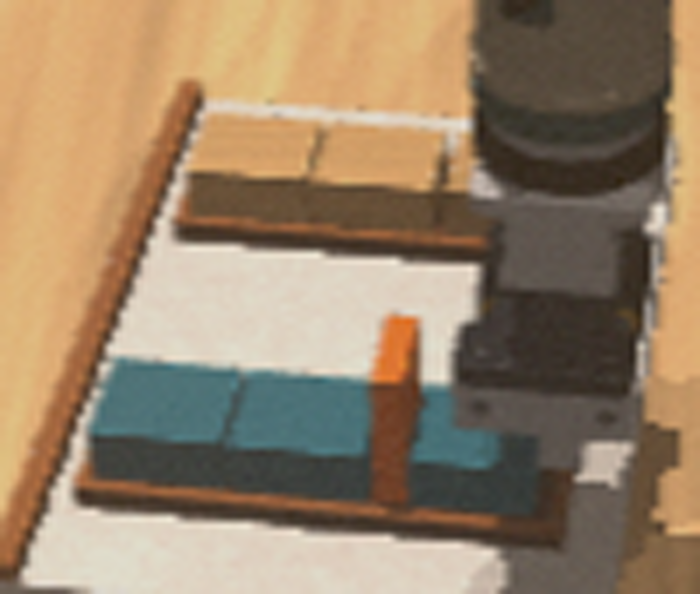

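Tile has moved up to the spacer; almost tight. Continue gently.

```bash
python3 -m inch '[[[0,0,0,0,0.1,0,1],[0,0,0,0,0.1,0,1],[0,0,0,0,0.1,0,1],[0,0,0,0,0,0,1]]]'
python3 - <<'E'
from h import *
need(TEAL-u*.036+v*.001,v,.034)
E
```

```text
clock: 30.6
position: [0.4838, 0.1227, 0.0565]
orientation: [1.723, 1.57, 0.047]
wrist_force: [-0.6, 0.7, 0.7]
finger_gap: 0.0004
clock 30.6 pos [0.4838 0.1227 0.0565] gap 0.00043426660107710155 F [-0.5943  0.7076  0.658 ] j [-0.3593  0.6975  0.0815  2.0727 -0.1425  0.3761 -1.8404]
turn [-0.0024 -0.0001 -0.0005] shift after [0.0491 0.0231 0.0337] tool y,z: [ 0.9947 -0.1028  0.    ] [-0.1028 -0.9947 -0.    ]
```

```bash
python3 -m inch '[[[0,0,0,0,0.1,0,1],[0,0,0,0,0.1,0,1],[0,0,0,0,0,0,1]]]';python3 -m inch '[[[0,0,0,0,0.1,0,1],[0,0,0,0,0,0,1]]]'
python3 - <<'E'
from h import *
need(TEAL-u*.036+v*.001,v,.034)
E
```

```text
clock: 30.9
position: [0.4845, 0.1226, 0.0564]
orientation: [-1.427, 1.569, -3.103]
wrist_force: [-3.9, 0.5, 1.8]
finger_gap: 0.0006
clock: 31.1
position: [0.4845, 0.1225, 0.0563]
orientation: [-1.418, 1.567, -3.094]
wrist_force: [-5.3, 2.0, 3.8]
finger_gap: 0.0007
clock 31.1 pos [0.4845 0.1225 0.0563] gap 0.0006984325753734745 F [-5.2627  2.0258  3.7953] j [-0.3575  0.6993  0.081   2.0671 -0.1419  0.3839 -1.839 ]
turn [-0.0017  0.0006  0.0037] shift after [ 0.0332 -0.0486  0.0273] tool y,z: [ 0.9947 -0.1028  0.    ] [-0.1028 -0.9947 -0.    ]
```

```bash
python3 -m inch '[[[0,0,0,0,0.1,0,1],[0,0,0,0,0.1,0,1],[0,0,0,0,0,0,1],[0,0,0,0,0,0,1]]]'
python3 - <<'E'
from h import *
need(TEAL-u*.036+v*.001,v,.034)
for n,b in(("side",(150,240,185,285)),):
    cv2.imwrite(f"pics/p18{n}.png",cv2.resize(r.read_camera(n)[b[0]:b[1],b[2]:b[3]],None,fx=7,fy=6.6,interpolation=cv2.INTER_CUBIC))
E
```

```text
clock: 31.5
position: [0.4846, 0.1225, 0.0562]
orientation: [-1.42, 1.564, -3.095]
wrist_force: [-7.6, 1.2, 6.5]
finger_gap: 0.0004
clock 31.5 pos [0.4846 0.1225 0.0562] gap 0.00039965397618889657 F [-7.6463  1.2132  6.5366] j [-0.3563  0.7006  0.0805  2.0638 -0.1417  0.3894 -1.8381]
turn [-0.0012  0.0011  0.0072] shift after [ 0.0168 -0.0554  0.0218] tool y,z: [ 0.9947 -0.1028  0.    ] [-0.1028 -0.9947 -0.    ]
```

View pics/p18side.png

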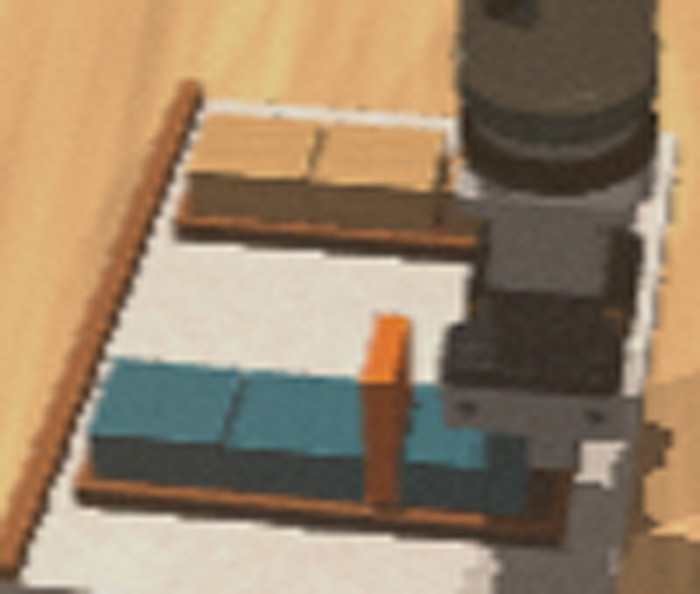

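```bash
python3 -m inch '[[[0,0,0,0,0.2,0,1],[0,0,0,-0.05,0.2,0,1],[0,0,0,-0.05,0.2,0,1],[0,0,0,0,0,0,1],[0,0,0,0,0,0,1]]]'
python3 - <<'E'
from h import *
need(TEAL-u*.036+v*.001,v,.034)
E
```

```text
clock: 32.05
position: [0.4847, 0.1224, 0.0561]
orientation: [-1.423, 1.552, -3.097]
wrist_force: [-16.3, 4.5, 6.4]
finger_gap: 0.0006
clock 32.05 pos [0.4847 0.1224 0.0561] gap 0.0005591065491391723 F [-16.3095   4.4632   6.4381] j [-0.3531  0.7038  0.0792  2.0531 -0.1409  0.4078 -1.8358]
turn [0.0003 0.0027 0.0183] shift after [ 0.0101 -0.0698  0.0172] tool y,z: [ 0.9947 -0.1028  0.    ] [-0.1028 -0.9947 -0.    ]
```

```bash
python3 -m inch '[[[0,0,0,-0.05,0.2,0,1],[0,0,0,-0.05,0.1,0,1],[0,0,0,0,0,0,1],[0,0,0,0,0,0,1],[0,0,0,0,0,0,1],[0,0,0,0,0,0,1]]]'
python3 - <<'E'
from h import *
need(TEAL-u*.036+v*.001,v,.034)
for n,b in(("side",(160,240,185,265)),("top",(115,230,200,345))):
    im=r.read_camera(n); cv2.imwrite(f"pics/f19{n}.png",im)
    cv2.imwrite(f"pics/p19{n}.png",cv2.resize(im[b[0]:b[1],b[2]:b[3]],None,fx=5 if n=="top" else 7.4,fy=5 if n=="top" else 7.4,interpolation=cv2.INTER_CUBIC))
E
```

```text
clock: 32.65
position: [0.4848, 0.1223, 0.0562]
orientation: [-1.418, 1.547, -3.09]
wrist_force: [-19.0, 4.7, 3.2]
finger_gap: 0.0002
clock 32.65 pos [0.4848 0.1223 0.0562] gap 0.0001647876302069771 F [-19.02     4.6747   3.1813] j [-0.3517  0.7051  0.0788  2.0476 -0.1404  0.4174 -1.8346]
turn [0.0012 0.0037 0.0237] shift after [ 0.0246 -0.084   0.012 ] tool y,z: [ 0.9947 -0.1028  0.    ] [-0.1028 -0.9947 -0.    ]
```

View pics/p19side.png

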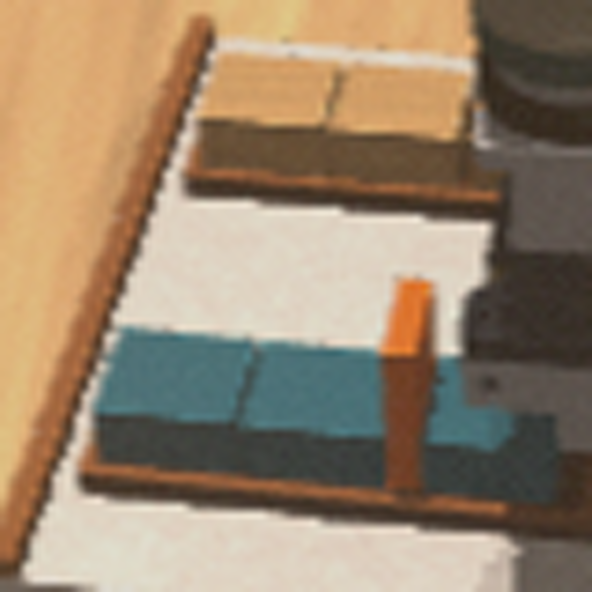

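View pics/f19side.png

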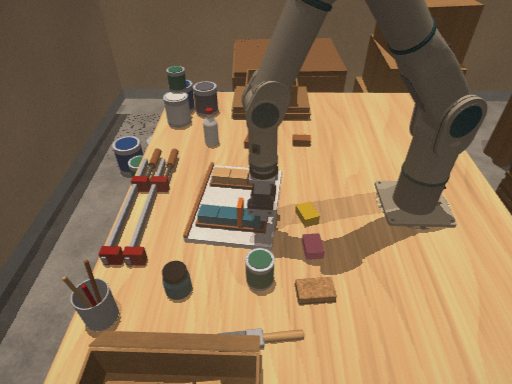

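View pics/p19top.png

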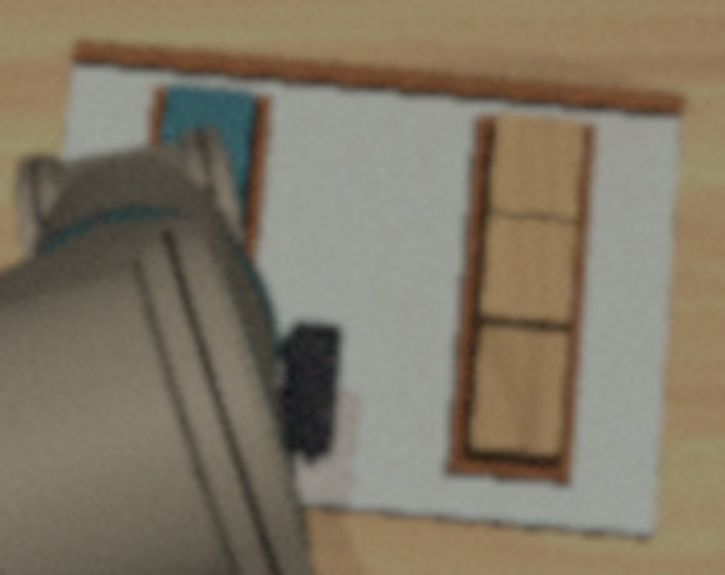

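Run:
```python
from h import *
for z in(.1,.026):
  for uu in(.026,.040):
    X=TEAL+uu*u+.023*v; X[2]=z; print(z,uu,(proj("side",X)-[185,160]+.5)*7.4-.5)
```

```text
0.1 0.026 [[425.5064 353.4501]]
0.1 0.04 [[389.7554 350.252 ]]
0.026 0.026 [[430.2588 485.9423]]
0.026 0.04 [[396.113  482.6967]]
```

Run:
```python
from h import *
s=r.read_state(); print(s['clock'],s['position'],s['wrist_force'])
print(r.close_job())
```

```text
32.75 [0.4848 0.1223 0.0562] [-18.9298   5.1476   2.9515]
the job is handed in; nothing more can be done
None
```

The job is done and handed in at 32.75 s. I swapped the tiles by laying the teal one aside on the board: the plain tile now lies in the plain strip and the teal tile in the teal strip. I then stood the spacer in the teal strip's gap (about 21 mm wide), let go of it, and pushed the teal tile forward with closed fingers until it stopped.

**Last checks:**
- **Seating:** when I set down each tile and the spacer, contact came at the expected floor height, so they lie flat and upright.
- **Push:** the force held steady at about 19 N with no further movement of the tile.
- **Side picture:** tile, spacer and glued block show no visible gaps. The spacer's edges match an upright projection to about 1 pixel.
- **Rest of the table:** nothing else looked moved in the pictures.

**Weaker points:**
- **Top view:** in the last picture the arm hid the pressed tile and spacer, so tightness rests on the side picture and the force.
- **Sideways force:** the wrist showed about 3 N across the strip that the push itself does not explain.
- **Camera agreement:** the two cameras disagreed by up to about 5 mm along the strip on single edges. I averaged them, and everything still fitted.

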